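# Close the bread-roll warmer and set it to keep warm

### The arm

A 7-joint arm with a two-finger parallel gripper is mounted at the origin on the work surface. World frame = base frame: x ahead of the robot, y to its left, z up, the work surface at z = 0. Lengths are in mm, angles in rad, forces in N, time in s.
With the tool pointing down it reaches from about 400 to 875 mm from the base axis. Payload 4.4 kg.
Tool frame: the origin (TCP) lies midway between the tips of the shut fingers; the grasp point (between the pads) lies grasp_offset behind it (grasp_offset is the distance from the TCP to the grasp point, in mm); z points along the fingers, y is the line along which they close (so a half turn about z gives the same grasp; the last joint's range is limited). The gripper opens to 85 mm and grips with 20 to 120 N. Pads are 22 mm wide; open, the fingers measure 114 mm over their backs; the gripper's body (76 mm by 85 mm) begins 54 mm behind the grasp point. The pads swing forward as they close: fully open they stand 13 mm farther back than shut.
Start: joints at [-0.066, 0.628, 0.038, 1.517, -0.027, 0.996, -0.02], TCP at [650.014, 0.027, 231.313] pointing down, gripper open.
Joint ranges: [-3.06, 3.06], [-0.37, 2.12], [-1.25, 1.32], [0.18, 2.47], [-1.1, 4.24], [0.23, 1.98], [-2.94, 2.94]. Speed limits (rad/s): [2.57, 2.57, 3.14, 3.14, 3.14, 3.14, 3.14].

### API

Orientations are given as [roll, pitch, yaw] about the fixed x, y, z axes, in that order (R = Rz(yaw) Ry(pitch) Rx(roll)).
In Python, from cell import * gives the robot as it stands. The module is installed in compiled form; this text tells all that it offers.
- The arm moves only by the shell command python3 -m jog 'ROWS'. ROWS is a JSON object of lists of equal length, an entry for each row: "angular": the turn, a rotation vector about the tool's x, y, z in degrees, a list of three; "travel": the shift along the tool's x, y, z in cm, a list of three; "fingers": the closure, from 0 (fully open) to 1 (shut). In form: {"angular": [[rx, ry, rz], ...], "travel": [[tx, ty, tz], ...], "fingers": [fingers, ...]}. A call has 1 to 5 rows; each row is the pose to reach, as a shift and turn from the pose commanded when the call began, along the tool's axes at that moment; what a row does not reach only later rows make up. A row lasts 1/8 s, in which the tool goes at most 62.5 mm and 10.7 degrees, less where a joint would pass 70% of its speed; a pose out of reach is approached as far as the arm can. A call with a gripper value outside its range is refused whole. The fingers move at their own pace and stop on an object; the grip force is fixed at half the most. Time passes only in rows, so rows that repeat a pose let the fingers close. It gives the time, the measured TCP pose, the force and the opening at its end, in the units of the state.
- read_state(): the state, without advancing time (a new reading comes with each control period).
- get_image(name): name is "scene" or "side" or "wrist"; returns the picture (400x640x3 uint8, red, green, blue); there is no depth.
- camera_model(name): a dict with "mtx" (3x3 intrinsics, pixels), "k1" (the pictures are not rectified: a ray, as slopes to the right and down, at radius r is drawn at 1 + k1 r^2 times it, then the intrinsics apply), "T" (4x4, takes a point from camera to world coordinates). Camera axes: x right, y down, z forward; pixel columns grow to the right and rows downward; lengths in mm; the calibration is good to about 2 mm. A picture is of the moment at which its call begins: read the wrist's pose just before it. camera_model takes no time and is no camera call; for the wrist camera it gives the pose at the moment of the call.
- finish_job(): hands the job in, once; it reports no verdict.
The state is a dict: "clock": time; "qpos": joint angles; "qd": joint speeds; "tau": joint torques, N m; "eef_pos": TCP position; "tool_rot": TCP orientation; "force": force on the tool from outside, world axes, zero at the start; "torque": the same for the moment, N m; "width": finger opening in mm.
Only numpy, scipy, OpenCV 4.12 (cv2) and the standard library are available. Lean on these libraries where they do the work, as an engineer would, in place of code of your own. Each camera call takes 0.05 s, during which the arm holds its last target. There are 200 camera calls.

### The job

Close the open bread-roll warmer: take the lid that fits it (the larger of the two on the cutting board), set it on the well and press it down until it is fully home, its flange flush on the rim all round. Only then move the heat lever beside the well to keep-warm, which is straight up. Leave the small lid, the loaf, the knife and the jam jar where they are.

Things in the scene. Friction and masses are not known exactly. Their poses are not given: they have to be found in the camera images.
- warmer: Roll warmer fixed to the table: black base plate 165 x 285 x 14 mm (x, y, z) with a round open steel well and, on its +y side, a grey control box (115 x 82 mm, top at z = 70 mm) with the heat lever. Origin at the centre of the base's underside; the well's axis is at y = -55 mm, the lever at y = +95 mm. Nothing but the lever stands above 115 mm.
- well_rim (a point): Centre of the well's mouth, level with the top of its rim (115 mm above the table); axes as the warmer's. The well measures 148 mm outside, 124 mm inside.
- seal (a joint): How far (m) the stiff rubber seal ring in the well is pushed down. Starts at 0 to 0.003, its top 8 to 11 mm below the rim, so the lid set on it stands 11 to 14 mm proud. About 9 N (more when fast), pressed down near the lid's middle, pushes lid and seal down; they stay where pushed. 0.014 when the lid is fully home, its flange on the rim.
- lever_hinge (a point): Centre of the lever's hinge, 92 mm above the table; it turns about the warmer's y axis.
- lever_tip (a point): Centre of the black ball (28 mm diameter) at the end of the lever, 85 mm from the hinge, on a steel rod 11 mm thick.
- heat_lever (a joint): Angle of the heat lever, rad: 0 leaning 0.75 rad to the warmer's -x side, 0.75 straight up (keep-warm, the middle, longer mark), 1.5 leaning 0.75 rad to its +x side. Stiff (0.2 N m): it stays where it is left. Starts between 0 and 0.3.
- lid: The warmer's lid, steel, 0.3 to 0.5 kg, lying plug down on the board (top at z = 15 mm). Origin at the centre of the plug's underside, z up. Plug 116 mm in diameter, 22 mm deep, foot chamfered; on it a flange 150 mm in diameter, 7 mm thick; on its axis an upright black round knob, 36 mm in diameter, 36 to 80 mm above the origin. Fully home, the origin is 22 mm below point well_rim.
- small_lid: A smaller lid of the same make (flange 100 mm, knob 28 mm, same heights) on the same board, not for this warmer; leave it. Origin at the centre of its underside.
- loaf: Dark bread loaf, 84 x 200 x 80 mm, on the board beyond the lids; leave it. Origin at the centre of its underside, long axis y.
- knife: Bread knife, 310 mm long, 18 mm high, lying on the table on the robot's side of the board; leave it. Origin at the middle of its underside, long axis y.
- jam_jar: Jam jar, 66 mm in diameter, 95 mm high, just beyond the well; leave it. Origin at the centre of its underside.
Things that resemble listed ones, but are neither listed nor needed, are in the scene too. What is shaped like the lid but red or yellow is not meant.

How it is judged:
By the outcome, as a careful person would: the job done as asked, in the order asked, and still so for the second after the job is handed in, with the robot touching nothing.
It also fails if it takes over 72 s, if anything falls off the work surface, if the arm or the gripper's body presses on something with over 40 N, if the wrist force passes 120 N, or if a joint passes its speed limit or range.

## Working session

There is one attempt and no reset: what is moved stays moved. The work goes in short steps, Python scripts to look and compute and a shell command to move; the robot and the scene stay as the last step left them, time stands still between calls to the robot, and variables do not carry over. Pictures are saved under pics/ and viewed, on a budget of 10 in all, crops included, one or two more only if the job needs it, and the job is handed in when it is done.

```bash
mkdir -p pics; cat > h.py <<'E'
from cell import *
import numpy as np, cv2
def snap(n,f):
    im=get_image(n); cv2.imwrite('pics/'+f,im[:,:,::-1]); return im
def ray(n,px,cm=None):
    c=cm or camera_model(n); m=np.array(c['mtx']);T=np.array(c['T']);k=c['k1']
    d=np.array([(px[0]-m[0,2])/m[0,0],(px[1]-m[1,2])/m[1,1]]);u=d.copy()
    for _ in range(30): u=d/(1+k*(u@u))
    return T[:3,3],T[:3,:3]@np.array([u[0],u[1],1])
def plane(n,px,z,cm=None):
    o,d=ray(n,px,cm); return o+d*(z-o[2])/d[2]
def proj(n,P,cm=None):
    c=cm or camera_model(n); m=np.array(c['mtx']);T=np.array(c['T'])
    p=T[:3,:3].T@(np.array(P)-T[:3,3]);u=p[:2]/p[2];u=u*(1+c['k1']*(u@u))
    return m[0,0]*u[0]+m[0,2],m[1,1]*u[1]+m[1,2]
E
python3 - <<'E'
from h import *
s=read_state();print(s)
a=snap('scene','scene0.png');b=snap('side','side0.png');w=snap('wrist','wrist0.png')
for n in('scene','side','wrist'):
    c=camera_model(n);print(n,np.round(c['mtx'],1).tolist(),c['k1'],np.round(c['T'],3).tolist())
E
```

```text
{'clock': 0.0, 'qpos': array([-0.06581229,  0.62934211,  0.03843441,  1.51837346, -0.02699158,
        0.99631858, -0.01998024]), 'qd': array([ 1.81140954e-03, -8.34381786e-04,  4.90089387e-04, -1.20693463e-03,
        1.15675095e-03, -2.15971289e-04, -8.21492505e-05]), 'tau': array([-1.11932164e-03, -5.63405585e+01,  1.22606792e+00, -1.93450052e+01,
        1.09587883e-02,  1.05136272e-02, -8.84369996e-06]), 'eef_pos': array([6.49364870e+02, 3.85902995e-02, 2.30389825e+02]), 'tool_rot': array([-3.13966917e+00,  2.80688457e-05,  1.57083896e+00]), 'force': array([ 0.07186571,  0.79674855, -0.71502669]), 'torque': array([-0.02194553, -0.03093764, -0.00630115]), 'width': 85.19756624205283}
scene [[427.8, 0.0, 324.5], [0.0, 427.8, 205.2], [0.0, 0.0, 1.0]] -0.10573326746338843 [[-0.525, 0.61, -0.594, 1104.565], [0.851, 0.392, -0.349, 354.013], [0.02, -0.689, -0.725, 860.091], [0.0, 0.0, 0.0, 1.0]]
side [[361.6, 0.0, 318.3], [0.0, 361.6, 198.4], [0.0, 0.0, 1.0]] -0.06330335206447103 [[0.887, -0.27, 0.376, 97.281], [-0.462, -0.476, 0.748, -709.41], [-0.023, -0.837, -0.547, 669.901], [0.0, 0.0, 0.0, 1.0]]
wrist [[286.3, 0.0, 321.0], [0.0, 286.3, 195.0], [0.0, 0.0, 1.0]] -0.021528886867280477 [[1.0, 0.001, -0.001, 648.227], [0.0, -0.96, -0.28, 69.901], [-0.002, 0.28, -0.96, 373.839], [0.0, 0.0, 0.0, 1.0]]
```

View pics/scene0.png

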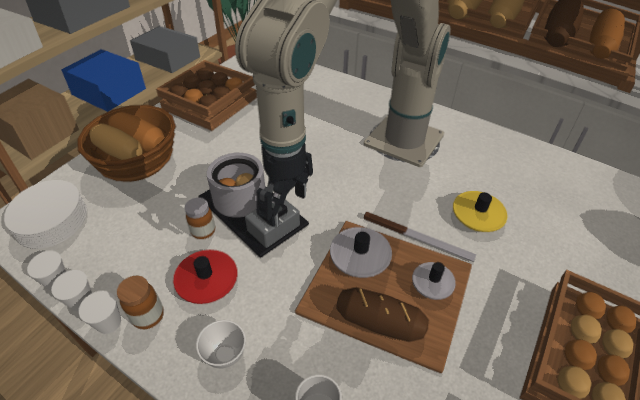

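View pics/side0.png

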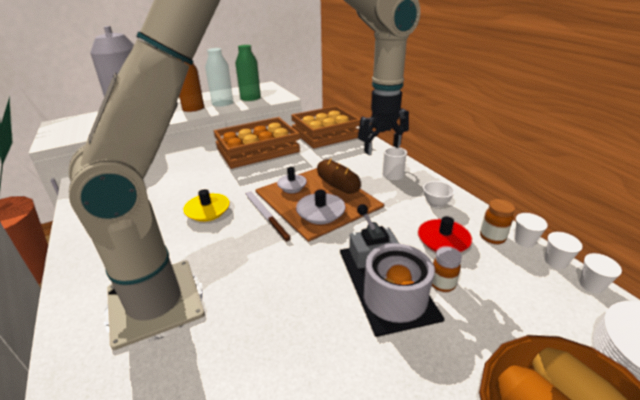

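Scene: lid knob is at (362,243), small lid at (435,272), the well at (236,175), partly behind the gripper. Side: lid knob at (320,198), well mouth at about (400,268), lever ball at (363,209).

```bash
python3 - <<'E'
from h import *
a=cv2.imread('pics/scene0.png');b=cv2.imread('pics/side0.png')
def dark(im,c,r,th=50):
    m=np.zeros(im.shape[:2],np.uint8);x,y=c;m[y-r:y+r,x-r:x+r]=(im[y-r:y+r,x-r:x+r].max(2)<th)
    n,l,s,ce=cv2.connectedComponentsWithStats(m);i=1+np.argmax(s[1:,4]);return ce[i],s[i]
def tri(p,q):
    o1,d1=ray('scene',p);o2,d2=ray('side',q);A=np.c_[d1,-d2];t=np.linalg.lstsq(A,o2-o1,rcond=None)[0]
    P=o1+t[0]*d1;Q=o2+t[1]*d2;return (P+Q)/2,np.linalg.norm(P-Q)
k1=dark(a,(362,243),14);k2=dark(b,(320,198),13);print(k1,k2,tri(k1[0],k2[0]))
s1=dark(a,(436,272),14);s2=dark(b,(291,174),12);print(tri(s1[0],s2[0]))
l2=dark(b,(363,209),9);print('ball',l2)
# rough planes
for z in (73,): print(plane('scene',k1[0],z),plane('side',k2[0],z))
print('well side',plane('side',(400,266),115),'scene',plane('scene',(238,170),115))
for z in (150,165,177): print('ball',plane('side',l2[0],z))
for p in [(397,327),(440,320),(341,250),(377,243)]: print('base',p,plane('side',p,14))
for p in [(262,249),(308,221)]: print('base sc',p,plane('scene',p,14))
cv2.imwrite('pics/c.png',np.hstack([cv2.resize(b[180:340,320:460],None,fx=3,fy=3,interpolation=2),cv2.resize(a[140:260,180:310],(390,480)) ]))
E
```

```text
(array([361.36619718, 242.39084507]), array([354, 232,  16,  22, 284], dtype=int32)) (array([319.98550725, 198.05797101]), array([316, 190,   9,  17, 138], dtype=int32)) (array([514.08290852, 110.07460757,  70.49477974]), np.float64(1.631369245785678))
(array([498.50255212, 293.42091236,  69.93439788]), np.float64(1.3495659867084424))
ball (array([362.12, 209.36]), array([358, 205,   9,  10,  75], dtype=int32))
[515.1692574  111.26148904  73.        ] [512.72444101 105.77037917  73.        ]
well side [ 509.1160147  -276.64948989  115.        ] scene [ 508.03700736 -260.89038954  115.        ]
ball [526.83214646 -97.15963094 150.        ]
ball [ 514.43889774 -114.82405906  165.        ]
ball [ 504.52429877 -128.95560156  177.        ]
base (397, 327) [ 461.74082839 -344.33430717   14.        ]
base (440, 320) [ 555.12609446 -375.83313261   14.        ]
base (341, 250) [483.18997729 -70.53389201  14.        ]
base (377, 243) [585.34030661 -94.09638055  14.        ]
base sc (262, 249) [ 622.87901005 -105.40722756   14.        ]
base sc (308, 221) [483.37586332 -59.96383258  14.        ]
```

View pics/c.png

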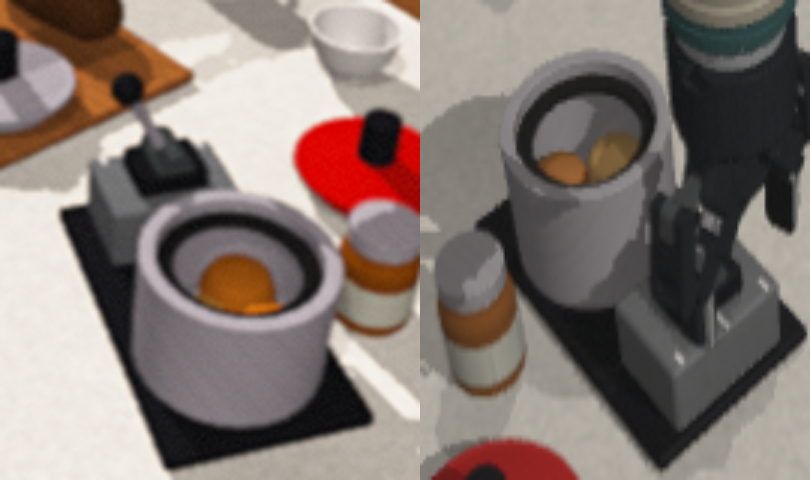

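View pics/wrist0.png

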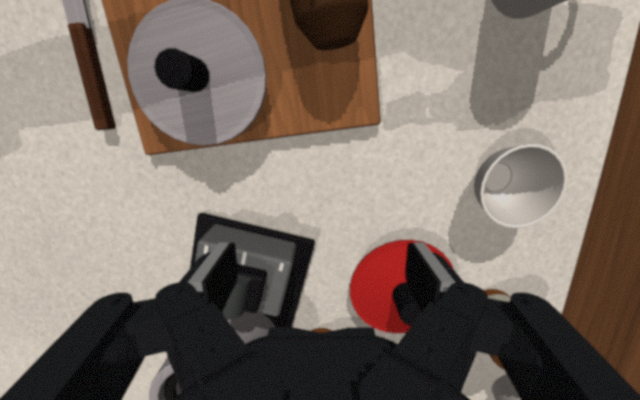

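Crop: rim ellipse is fully visible in both views. Lever leans away from the robot's left… (ball at crop (127,88)). Wrist view: whole lid flange at (195,70), control box at (250,270).

```bash
cat > m.py <<'E'
from h import *
from scipy.optimize import least_squares
def circ(P,R=None):
    P=np.array(P)[:,:2]
    f=lambda q:np.hypot(*(P-q[:2]).T)-(R or q[2])
    r=least_squares(f,[*P.mean(0)]+([] if R else [70]),loss='soft_l1');return r.x,np.abs(f(r.x)).mean()
E
python3 - <<'E'
from m import *
s=[(137,245),(170,208),(240,191),(310,215),(345,262),(240,325),(160,292)]
P=[plane('side',(320+x/3,180+y/3),115) for x,y in s];print('side',circ(P),circ(P,74))
c=[(502,110),(530,72),(586,51),(640,70),(670,112),(668,150),(520,160)]
P=[plane('scene',(180+(x-420)/3,140+y/4),115) for x,y in c];print('scene',circ(P),circ(P,74))
for n,p in [('side',(376.7,335.7)),('side',(444,320)),('side',(341.7,250)),('scene',(260,257)),('scene',(308.3,225))]: print(n,p,plane(n,p,14).round(1))
w=cv2.imread('pics/wrist0.png');h=cv2.cvtColor(w,cv2.COLOR_BGR2HSV)
m=((h[...,1]<45)&(h[...,2]>70)).astype(np.uint8)
m[:, :118]=0;m[150:]=0;m[:,275:]=0
cs=max(cv2.findContours(m,0,1)[0],key=cv2.contourArea);hu=cv2.convexHull(cs)[:,0]
hu=hu[hu[:,1]>3];print(len(hu),hu.min(0),hu.max(0))
P=[plane('wrist',p,44) for p in hu];print('lid wrist',circ(P),circ(P,75))
E
python3 -m jog '{"angular":[[0,0,0],[0,0,0],[0,0,0],[0,0,0],[0,0,0]],"travel":[[-15,-7,-8],[-15,-7,-8],[-15,-7,-8],[-20,-10,-12],[-25,-14,-12]],"fingers":[0,0,0,0,0]}'
```

```text
side (array([ 512.38760818, -275.28941752,   72.65589452]), np.float64(1.689075622635323)) (array([ 511.59703993, -275.63674552]), np.float64(2.1363784926424683))
scene (array([ 515.77477923, -265.71959371,   74.78531905]), np.float64(3.6883818379883735)) (array([ 514.83907738, -266.0451334 ]), np.float64(3.8160834636591594))
side (376.7, 335.7) [ 411.  -341.2   14. ]
side (444, 320) [ 562.8 -380.2   14. ]
side (341.7, 250) [484.9 -71.5  14. ]
scene (260, 257) [645.2 -94.5  14. ]
scene (308.3, 225) [494.6 -51.7  14. ]
46 [128   5] [265 144]
lid wrist (array([513.43566391, 108.25747204,  74.21849251]), np.float64(0.17433612912633834)) (array([513.45857213, 108.70283945]), np.float64(0.7081483261403))
clock: 0.78
eef_pos: [515.9, -245.0, 353.1]
tool_rot: [3.137, 0.002, 1.572]
force: [0.6, -0.4, 0.0]
width: 85.4
```

```bash
python3 -m jog '{"angular":[[0,0,0],[0,0,0]],"travel":[[-6,0,0],[-6,0,0]],"fingers":[0,0]}'; python3 - <<'E'
from h import *
import pickle
cm=camera_model('wrist');w=snap('wrist','wrist1.png');a=snap('scene','scene1.png');pickle.dump(cm,open('cm1.pkl','wb'))
cv2.imwrite('pics/c1.png',np.hstack([w,cv2.resize(a[110:270,170:330],(400,400))])[:,::1,::-1][:, :, :]) if 0 else cv2.imwrite('pics/c1.png',cv2.resize(np.hstack([w[:,80:480],cv2.resize(a[110:270,170:330],(400,400))]),None,fx=1,fy=1)[...,::-1])
print(read_state()['eef_pos'])
E
```

```text
clock: 1.02
eef_pos: [512.6, -309.6, 350.5]
tool_rot: [-3.14, 0.003, 1.561]
force: [-0.7, 0.6, -0.3]
width: 85.0
[ 514.91539598 -303.35145137  350.21780312]
```

View pics/c1.png

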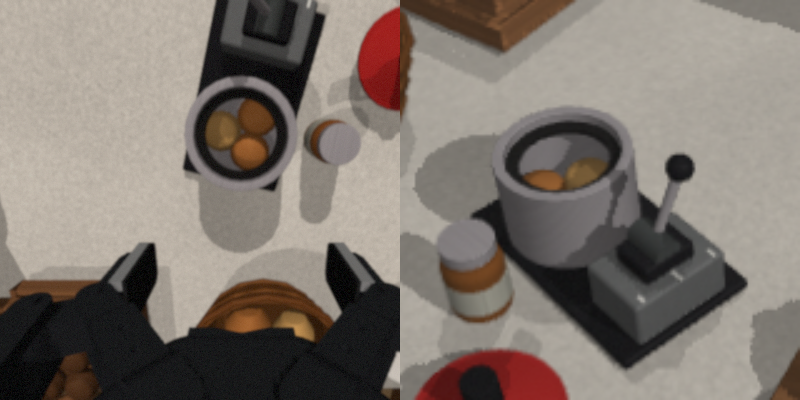

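Wrist: rim centered at (321,133), radius ~55 px. Scene crop: lever ball clear at full-image (282,177), leaning to the robot.

```bash
python3 - <<'E'
from m import *
import pickle
cm=pickle.load(open('cm1.pkl','rb'));w=cv2.imread('pics/wrist1.png');h=cv2.cvtColor(w,cv2.COLOR_BGR2HSV)
print(np.round(cm['T'],2)[:3,3])
g=cv2.cvtColor(w,6).astype(float)
# radial: outermost strong edge between 48 and 64 px; inner dark edge 35-52
for nm,r0,r1,R,sg in(('outer',49,62,74,0),('inner',38,50,62,1)):
    P=[]
    for t in np.arange(0,2*np.pi,.1):
        r=np.arange(r0,r1,.5);x=(321+r*np.cos(t)).astype(np.float32);y=(133+r*np.sin(t)).astype(np.float32)
        v=cv2.remap(cv2.GaussianBlur(w,(0,0),1),x[None],y[None],1)[0].astype(float)
        d=np.diff(v.sum(1)) ; d=d if sg else np.abs(np.diff(v,axis=0)).sum(1)
        i=np.argmax(d);P.append(plane('wrist',(x[i],y[i]),115,cm))
    print(nm,circ(P),circ(P,R))
def dark(im,c,r,th=50):
    m=np.zeros(im.shape[:2],np.uint8);x,y=c;m[y-r:y+r,x-r:x+r]=(im[y-r:y+r,x-r:x+r].max(2)<th)
    n,l,s,ce=cv2.connectedComponentsWithStats(m);i=1+np.argmax(s[1:,4]);return ce[i],s[i]
a=cv2.imread('pics/scene1.png');k=dark(a,(282,177),9,60);print(k)
o1,d1=ray('scene',k[0]);o2,d2=ray('side',(362.1,209.4));t=np.linalg.lstsq(np.c_[d1,-d2],o2-o1,rcond=None)[0]
P,Q=o1+t[0]*d1,o2+t[1]*d2;print('ball',P,Q)
E
```

```text
[ 511.94 -239.2   493.47]
outer (array([ 515.83674985, -266.8904948 ,   68.56689435]), np.float64(3.40042254420971)) (array([ 512.22597833, -270.40316486]), np.float64(5.297261602409876))
inner (array([ 510.32393508, -269.87191151,   59.84414404]), np.float64(0.5613041843551108)) (array([ 510.15302073, -270.74248385]), np.float64(2.103069080056548))
(array([281.38043478, 176.67391304]), array([276, 172,  11,  11,  92], dtype=int32))
ball [ 511.96272267 -115.68732327  166.75584659] [ 513.07420068 -116.69442532  166.48811345]
```

```bash
python3 - <<'E'
from h import *
import cell
print([n for n in dir(cell) if n[0]!='_'],getattr(cell,'grasp_offset',None))
for i in range(3):
    s=read_state();print(s['clock'],s['eef_pos'],s['tool_rot'])
    if i<2:get_image('side')
E
python3 -m jog '{"angular":[[0,0,0],[0,0,0],[0,0,0],[0,0,0],[0,0,0]],"travel":[[31,0,0],[31,0,0],[31,0,0],[31,0,0],[31,0,0]],"fingers":[0,0,0,0,0]}'
python3 -m jog '{"angular":[[0,0,0],[0,0,0],[0,0,0],[0,0,0],[0,0,0]],"travel":[[10.5,0,14],[10.5,0,16],[10.5,0,16],[10.5,0,16],[10.5,0,16]],"fingers":[0,0,0,0,0]}'
```

```text
['MotionError', 'camera_model', 'finish_job', 'get_image', 'grasp_offset', 'read_state'] 18.700000000000003
1.125 [ 514.91539598 -303.35145137  350.21780312] [-3.14096564e+00 -1.18868219e-03  1.56955964e+00]
1.175 [ 515.46360602 -302.08417715  350.25346617] [-3.14114777e+00 -1.65777045e-03  1.57184882e+00]
1.225 [ 515.75309104 -301.51909733  350.38148387] [-3.14136029e+00 -1.56975619e-03  1.57316815e+00]
clock: 1.85
eef_pos: [514.6, 10.8, 351.0]
tool_rot: [3.141, -0.001, 1.575]
force: [0.1, 0.7, 0.5]
width: 85.6
clock: 2.48
eef_pos: [515.3, 112.2, 191.2]
tool_rot: [3.141, 0.0, 1.573]
force: [-1.2, 0.0, -0.2]
width: 85.3
```

```bash
python3 -m jog '{"angular":[[0,0,0],[0,0,0],[0,0,0],[0,0,0],[0,0,0]],"travel":[[-0.2,-0.1,4],[-0.2,-0.1,8],[-0.2,-0.1,8],[-0.2,-0.1,8],[-0.2,-0.1,8]],"fingers":[0,0,0,0,0]}'
python3 - <<'E'
from h import *
w=snap('wrist','wrist2.png');print(read_state()['eef_pos'])
a=get_image('scene');cv2.imwrite('pics/c2.png',np.hstack([w[:,100:540],cv2.resize(a[180:340,290:434],(360,400))])[...,::-1])
E
```

```text
clock: 3.1
eef_pos: [515.8, 109.7, 112.9]
tool_rot: [3.138, -0.001, 1.57]
force: [0.6, -0.3, 0.4]
width: 85.2
[515.49935476 109.76701032 112.59655181]
```

View pics/c2.png

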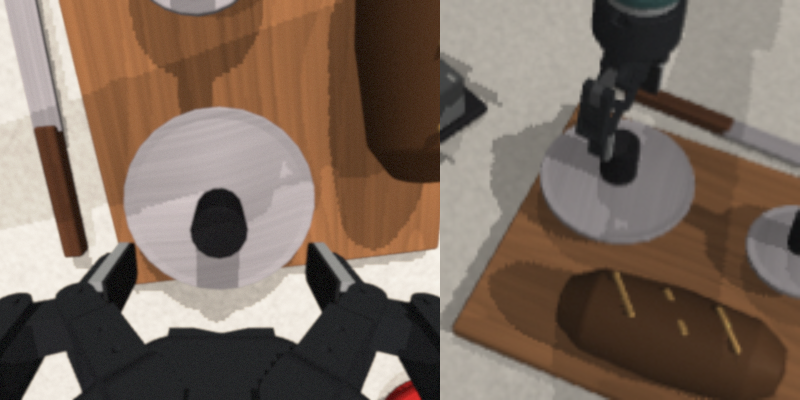

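The knob sits centred between the fingers at (318,230); loaf and small lid are clear. Descend and grip.

```bash
python3 -m jog '{"angular":[[0,0,0],[0,0,0],[0,0,0],[0,0,0],[0,0,0]],"travel":[[-0.1,-0.2,3],[-0.1,-0.2,5.5],[-0.1,-0.2,5.5],[-0.1,-0.2,5.5],[-0.1,-0.2,5.5]],"fingers":[0,0,0,0.5,1]}'
python3 -m jog '{"angular":[[0,0,0],[0,0,0],[0,0,0],[0,0,0],[0,0,0]],"travel":[[0,0,0],[0,0,0],[0,0,0],[0,0,0],[0,0,0]],"fingers":[1,1,1,1,1]}'
```

```text
clock: 3.82
eef_pos: [513.0, 108.8, 56.9]
tool_rot: [3.14, -0.001, 1.571]
force: [0.4, 0.3, 0.6]
width: 51.3
clock: 4.45
eef_pos: [513.4, 108.9, 57.0]
tool_rot: [3.139, -0.001, 1.571]
force: [1.0, -0.5, 5.2]
width: 34.6
```

```bash
python3 -m jog '{"angular":[[0,0,0],[0,0,0],[0,0,0],[0,0,0],[0,0,0]],"travel":[[0,0,-3],[0,0,-8],[0,0,-14],[0,0,-20],[0,0,-22]],"fingers":[1,1,1,1,1]}'
python3 -m jog '{"angular":[[0,0,0],[0,0,0],[0,0,0],[0,0,0],[0,0,0]],"travel":[[-4,0,0],[-9,0,0],[-14,0,0],[-18,0,0],[-20,0,0]],"fingers":[1,1,1,1,1]}'
python3 -m jog '{"angular":[[0,0,0],[0,0,0],[0,0,0],[0,0,0],[0,0,0]],"travel":[[-4,0,0],[-9,0,0],[-14,0,0],[-17,0,0],[-18,0,0]],"fingers":[1,1,1,1,1]}'
python3 - <<'E'
from h import *
b=get_image('side');s=read_state();print(s['eef_pos'],s['force'],s['width'])
cv2.imwrite('pics/c3.png',cv2.resize(b[100:330,280:480],None,fx=2.5,fy=2.5)[...,::-1])
E
```

```text
clock: 5.08
eef_pos: [513.5, 108.9, 279.8]
tool_rot: [3.135, -0.002, 1.571]
force: [-0.5, 0.2, -3.6]
width: 35.0
clock: 5.7
eef_pos: [511.0, -94.4, 275.6]
tool_rot: [-3.14, 0.001, 1.567]
force: [-0.0, 0.8, -3.8]
width: 34.9
clock: 6.32
eef_pos: [510.8, -273.5, 275.3]
tool_rot: [-3.14, 0.0, 1.567]
force: [-0.1, 0.1, -4.0]
width: 34.6
[ 511.17368404 -273.46008103  275.34857995] [ 0.97640703 -1.69216561 -2.77099192] 34.971603294590956
```

View pics/c3.png

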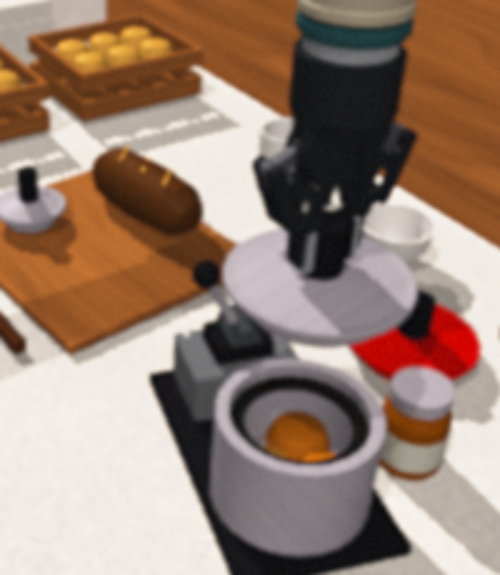

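Lid is held level above the well. Lower to just over the mouth.

```bash
python3 -m jog '{"angular":[[0,0,0],[0,0,0],[0,0,0],[0,0,0],[0,0,0]],"travel":[[0.2,0,3],[0.2,0,7],[0.2,0,10],[0.2,0,11],[0.2,0,11]],"fingers":[1,1,1,1,1]}'
python3 - <<'E'
from m import *
b=snap('side','side3.png');a=snap('scene','scene3.png');s=read_state();print(s['eef_pos'],s['force'])
cv2.imwrite('pics/c4.png',np.hstack([cv2.resize(b[200:340,320:460],(400,400)),cv2.resize(a[120:260,170:310],(400,400))])[...,::-1])
E
```

```text
clock: 7.0
eef_pos: [512.4, -268.2, 165.8]
tool_rot: [-3.141, -0.001, 1.572]
force: [0.0, -0.7, -3.7]
width: 34.6
[ 513.21619058 -269.28003368  167.03091904] [ 0.58778425 -0.07386115 -2.91812679]
```

View pics/c4.png

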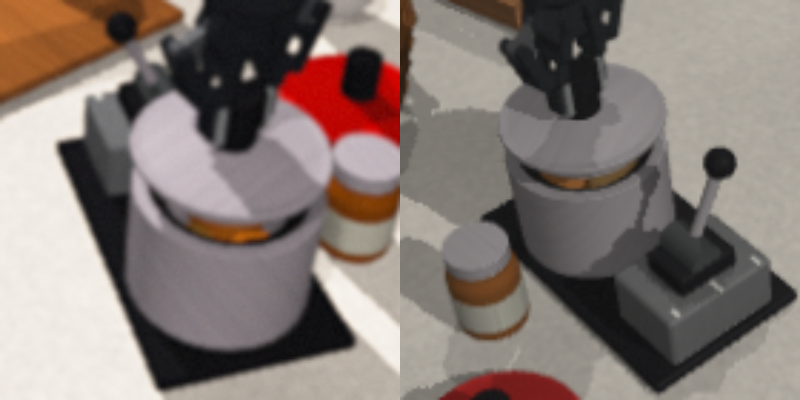

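```bash
python3 - <<'E'
from m import *
z=167-42+29
s=[(129,148),(331,158),(180,206),(240,218),(295,205),(318,185)];k=140/400
print(circ([plane('side',(320+x*k,200+y*k),z) for x,y in s],75))
c=[(500,118),(666,120),(585,171),(540,160),(630,163),(516,90),(650,88),(600,66)]
print(circ([plane('scene',(170+(x-400)*k,120+y*k),z) for x,y in c],75))
# rim auto: refine earlier rim ellipses via edges in unobstructed side0 / scene1
for n,f,c in(('side','side0.png',(511.5,-270.5)),('scene','scene1.png',(511.5,-270.5))):
    g=cv2.GaussianBlur(cv2.imread('pics/'+f),(0,0),.8).astype(np.float32)
    for rr,R in(((54,70),62),):
        P=[];
        for t in np.arange(0,6.28,.1):
            q=np.array([proj(n,(c[0]+r*np.cos(t),c[1]+r*np.sin(t),115)) for r in np.arange(*rr,.5)],np.float32)
            v=cv2.remap(g,q[None,:,0].copy(),q[None,:,1].copy(),1)[0].sum(1);i=np.argmax(np.diff(v));P.append(plane(n,q[i],115))
        print(n,R,circ(P),circ(P,R))
E
```

```text
(array([ 507.78837365, -269.01779507]), np.float64(1.4511766609985155))
(array([ 518.68364695, -259.60411586]), np.float64(3.639803106004668))
side 62 (array([ 510.81296504, -273.072109  ,   61.0026899 ]), np.float64(2.016308991469555)) (array([ 511.72872998, -273.00086565]), np.float64(2.244935688006036))Traceback (most recent call last):
  File "<stdin>", line 13, in <module>
  File "h.py", line 13, in proj
    c=cm or camera_model(n); m=np.array(c['mtx']);T=np.array(c['T'])
            ~~~~~~~~~~~~^^^
ValueError: time passes only in moves, steps and waits
```

```bash
python3 -m jog '{"angular":[[0,0,0],[0,0,0],[0,0,0],[0,0,0],[0,0,0]],"travel":[[-0.3,-0.1,0.2],[-0.3,-0.1,0.5],[-0.3,-0.1,0.8],[-0.3,-0.1,1.1],[-0.3,-0.1,1.4]],"fingers":[1,1,1,1,1]}'
```

```text
clock: 7.72
eef_pos: [511.1, -272.3, 151.5]
tool_rot: [-3.141, -0.0, 1.571]
force: [0.3, -0.6, -3.2]
width: 34.9
```

```bash
python3 -m jog '{"angular":[[0,0,0],[0,0,0],[0,0,0],[0,0,0],[0,0,0]],"travel":[[0,0,0.2],[0,0,0.4],[0,0,0.6],[0,0,0.8],[0,0,0.9]],"fingers":[1,1,1,1,1]}'
python3 -m jog '{"angular":[[0,0,0],[0,0,0],[0,0,0],[0,0,0],[0,0,0]],"travel":[[0,0,0.2],[0,0,0.4],[0,0,0.6],[0,0,0.8],[0,0,0.9]],"fingers":[1,1,1,1,1]}'
```

```text
clock: 8.35
eef_pos: [511.2, -272.5, 143.9]
tool_rot: [3.141, 0.0, 1.571]
force: [-2.7, 0.7, 6.5]
width: 34.4
clock: 8.98
eef_pos: [511.2, -272.4, 135.0]
tool_rot: [3.141, 0.0, 1.571]
force: [-4.5, 1.5, 14.4]
width: 34.6
```

```bash
python3 -m jog '{"angular":[[0,0,0],[0,0,0],[0,0,0]],"travel":[[0,0,0.1],[0,0,0.2],[0,0,0.2]],"fingers":[1,1,1]}'
```

```text
clock: 9.35
eef_pos: [511.1, -272.4, 135.0]
tool_rot: [3.14, 0.0, 1.571]
force: [-7.3, 4.0, 21.5]
width: 34.6
```

```bash
python3 -m jog '{"angular":[[0,0,0],[0,0,0],[0,0,0],[0,0,0],[0,0,0]],"travel":[[0,0,-0.2],[0,0,-0.2],[0,0,-0.2],[0,0,-0.2],[0,0,-0.2]],"fingers":[1,0.5,0,0,0]}'
python3 -m jog '{"angular":[[0,0,0],[0,0,0],[0,0,0],[0,0,0],[0,0,0]],"travel":[[0,0,-2],[0,0,-6],[0,0,-6],[0,0,-6],[0,0,-6]],"fingers":[0,0,1,1,1]}'
python3 -m jog '{"angular":[[0,0,0],[0,0,0],[0,0,0],[0,0,0],[0,0,0]],"travel":[[0,0,0],[0,0,0],[0,0,0],[0,0,0.5],[0,0,1]],"fingers":[1,1,1,1,1]}'
```

```text
clock: 9.98
eef_pos: [511.2, -272.4, 133.6]
tool_rot: [-3.141, -0.0, 1.571]
force: [-0.3, 0.7, -0.1]
width: 85.4
clock: 10.6
eef_pos: [510.5, -272.0, 192.7]
tool_rot: [-3.14, -0.001, 1.571]
force: [0.1, -0.1, -0.1]
width: 31.8
clock: 11.22
eef_pos: [511.0, -272.3, 183.3]
tool_rot: [-3.141, -0.0, 1.571]
force: [-0.4, -0.1, 0.6]
width: -0.1
```

```bash
python3 -m jog '{"angular":[[0,0,0],[0,0,0],[0,0,0],[0,0,0],[0,0,0]],"travel":[[0,0,0.3],[0,0,0.6],[0,0,0.9],[0,0,1.1],[0,0,1.2]],"fingers":[1,1,1,1,1]}'
python3 -m jog '{"angular":[[0,0,0],[0,0,0],[0,0,0]],"travel":[[0,0,0.1],[0,0,0.1],[0,0,0.1]],"fingers":[1,1,1]}'
```

```text
clock: 11.85
eef_pos: [511.2, -272.3, 173.1]
tool_rot: [3.141, 0.0, 1.571]
force: [-3.5, 2.0, 15.5]
width: 0.1
clock: 12.22
eef_pos: [511.2, -272.4, 173.1]
tool_rot: [3.141, 0.0, 1.571]
force: [-3.2, 2.7, 16.4]
width: 0.3
```

Lid top contact at 173.1 mm under 16 N, unmoving: exactly the home height (93+80). Now the lever.

```bash
python3 -m jog '{"angular":[[0,0,0],[0,0,0],[0,0,8],[0,0,15.6],[0,0,15.6]],"travel":[[0,0,-4],[0,0,-7],[6,0.1,-7],[12,0.1,-7],[15.6,0.1,-7]],"fingers":[0.5,0,0,0,0]}'
python3 -m jog '{"angular":[[0,0,0],[0,0,0]],"travel":[[0,0,0],[0,0,0]],"fingers":[0,0]}'
python3 - <<'E'
from h import *
w=snap('wrist','wrist5.png');a=get_image('scene');print(read_state()['eef_pos'])
cv2.imwrite('pics/c5.png',np.hstack([w[:,120:520],cv2.resize(a[90:260,170:340],(400,400))])[...,::-1])
E
```

```text
clock: 12.85
eef_pos: [512.1, -112.9, 240.9]
tool_rot: [-3.142, -0.001, 1.301]
force: [0.0, -0.7, 0.4]
width: 85.3
clock: 13.1
eef_pos: [512.2, -117.3, 240.9]
tool_rot: [3.141, 0.001, 1.298]
force: [-0.3, -1.1, 0.6]
width: 85.2
[ 512.06203179 -118.14646782  240.79019959]
```

View pics/c5.png

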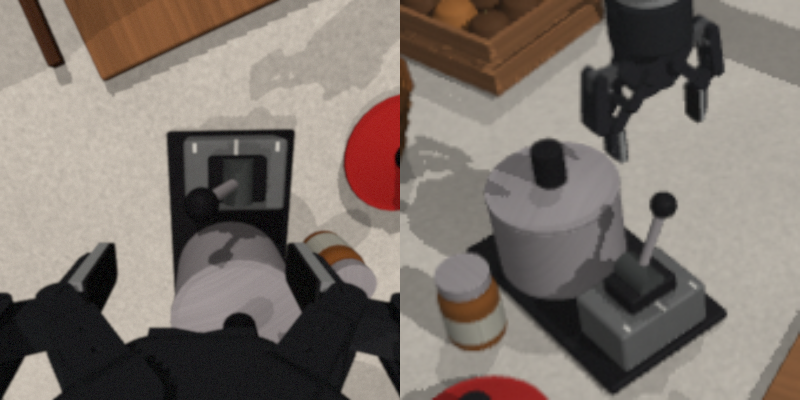

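Lid looks flush on the well; the warmer is aligned with the wrist picture, ball at wrist pixel (321,205).

```bash
python3 - <<'E'
from h import *
s=read_state();print(s['eef_pos'],s['tool_rot'])
cm=camera_model('wrist')
print('ball',plane('wrist',(321,205),166.6,cm))
# base far corners, z14; box marks z70
print(plane('wrist',(120+168,131),14,cm),plane('wrist',(120+294,130),14,cm),'mid mark',plane('wrist',(120+236.5,147),70,cm),[plane('wrist',(120+x,147),70,cm).round(1) for x in(194,278)])
E
```

```text
[ 512.06203179 -118.14646782  240.79019959] [3.14121073e+00 8.40025661e-04 1.29600227e+00]
ball [ 510.42057254 -119.9593927   166.6       ]
[483.32756796 -62.35974305  14.        ] [ 637.27692276 -104.26786963   14.        ] mid mark [557.08647423 -97.15021527  70.        ] [array([512.5, -84.6,  70. ]), array([ 600.7, -109.4,   70. ])]
```

```bash
python3 -m jog '{"angular":[[0,0,0],[0,0,0],[0,0,0],[0,0,0],[0,0,0]],"travel":[[0,0,4],[0,0,8],[0,0,9.3],[0,0,9.3],[0,0,9.3]],"fingers":[0,0,0,0.4,0.6]}'
python3 -m jog '{"angular":[[0,0,0],[0,0,0],[0,0,0],[0,0,0],[0,0,0]],"travel":[[0,0,0],[0,0,0],[0,0,0],[0,0,0],[0,0,0]],"fingers":[0.6,0.62,0.62,0.62,0.62]}'
```

```text
clock: 13.82
eef_pos: [513.2, -117.0, 149.0]
tool_rot: [3.139, -0.0, 1.298]
force: [0.1, 0.2, 0.0]
width: 51.5
clock: 14.45
eef_pos: [512.3, -116.3, 147.8]
tool_rot: [3.141, -0.0, 1.299]
force: [0.2, -0.1, 0.8]
width: 32.7
```

```bash
python3 -m jog '{"angular":[[0,0,0],[0,0,0],[0,0,0],[0,0,0],[0,0,0]],"travel":[[0,0,0],[0,0,0],[0,1,-0.4],[0,2,-0.7],[0,3,-0.9]],"fingers":[0.66,0.66,0.66,0.66,0.66]}'
python3 -m jog '{"angular":[[0,0,0],[0,0,0],[0,0,0],[0,0,0]],"travel":[[0,0.5,-0.1],[0,1,-0.1],[0,1,-0.1],[0,1,-0.1]],"fingers":[0.66,0.66,0.66,0.66]}'
```

```text
clock: 15.08
eef_pos: [540.2, -124.2, 156.8]
tool_rot: [-3.138, -0.0, 1.299]
force: [-3.6, 1.1, 2.8]
width: 29.3
clock: 15.58
eef_pos: [551.4, -127.4, 157.7]
tool_rot: [3.14, 0.0, 1.298]
force: [-0.0, 0.4, 0.7]
width: 28.9
```

Open, retreat upward and look.

```bash
python3 -m jog '{"angular":[[0,0,0],[0,0,0],[0,0,0],[0,0,0],[0,0,0]],"travel":[[0,0,0],[0,0,0],[0,0,0],[0,0,-4],[0,0,-9]],"fingers":[0.4,0,0,0,0]}'
python3 -m jog '{"angular":[[0,0,0],[0,0,0],[0,0,0],[0,0,0],[0,0,0]],"travel":[[3,0,-5],[8,0,-10],[14,0,-12],[16,0,-12],[16,0,-12]],"fingers":[0,0,0,0,0]}'
python3 - <<'E'
from h import *
print(read_state()['eef_pos'])
b=snap('side','side6.png');a=snap('scene','scene6.png')
cv2.imwrite('pics/c6.png',np.hstack([cv2.resize(b[180:340,320:480],(400,400)),cv2.resize(a[110:270,170:330],(400,400))])[...,::-1])
E
```

```text
clock: 16.2
eef_pos: [549.9, -126.9, 247.8]
tool_rot: [-3.139, 0.0, 1.298]
force: [1.1, -0.5, -0.0]
width: 85.4
clock: 16.82
eef_pos: [594.0, 30.2, 367.8]
tool_rot: [3.141, -0.002, 1.304]
force: [-1.0, -0.9, 0.1]
width: 85.2
[593.9813846   30.16355661 367.81945613]
```

View pics/c6.png

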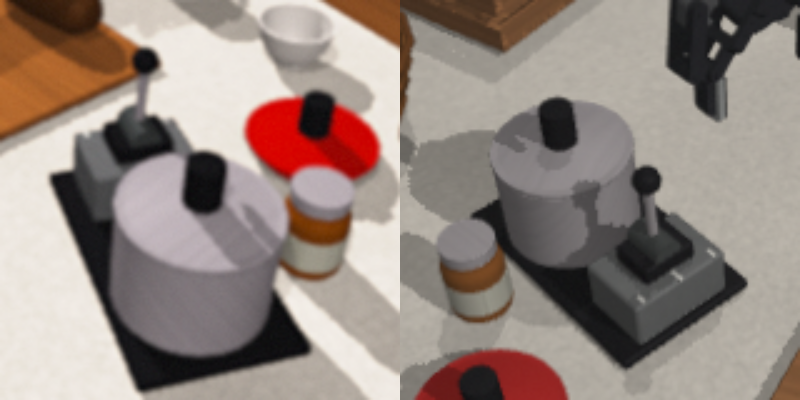

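Lid is flush in both views. Lever is about upright, with the ball at crop (145,62) and (647,180). Measure it.

```bash
python3 - <<'E'
from h import *
A={n:camera_model(n) for n in('scene','side')}
def dark(im,c,r,th=55):
    m=np.zeros(im.shape[:2],np.uint8);x,y=c;m[y-r:y+r,x-r:x+r]=(im[y-r:y+r,x-r:x+r].max(2)<th)
    n,l,s,ce=cv2.connectedComponentsWithStats(m);i=1+np.argmax(s[1:,4]);return ce[i],s[i]
def tri(p,q):
    o1,d1=ray('scene',p,A['scene']);o2,d2=ray('side',q,A['side']);t=np.linalg.lstsq(np.c_[d1,-d2],o2-o1,rcond=None)[0]
    P,Q=o1+t[0]*d1,o2+t[1]*d2;return (P+Q)/2,np.linalg.norm(P-Q)
a=cv2.imread('pics/scene6.png');b=cv2.imread('pics/side6.png')
p=dark(a,(269,182),8);q=dark(b,(378,205),7);print(p,q);B,e=tri(p[0],q[0]);print(B,e)
# vertical through ball: image direction vs rod; rod centre column at rows below the ball
for n,im,c,rows in(('scene',a,p[0],(190,193,196,199)),('side',b,q[0],(213,216,219,221))):
    for v in rows:
        x0=int(c[0]);L=im[v,x0-7:x0+9].astype(int).sum(1);g=im[v,x0-7:x0+9].astype(int)
        # expected column of a vertical line at that row
        zs=np.arange(90,170,1.);uv=np.array([proj(n,(B[0],B[1],z),A[n]) for z in zs]);
        print(n,v,'vert col %.1f'%np.interp(-v,-uv[::-1,1][::-1],uv[:,0]) if 0 else round(uv[np.argmin(abs(uv[:,1]-v)),0],1),x0-7,L.tolist())
    print('10mm warmer-x =',np.subtract(proj(n,B+[9.64,-2.65,0],A[n]),proj(n,B,A[n])))
E
```

```text
(array([267.91089109, 182.04950495]), array([263, 177,  11,  13, 101], dtype=int32)) (array([377.69117647, 204.32352941]), array([374, 200,   9,  10,  68], dtype=int32))
[ 550.95033289 -126.30850781  174.50982666] 0.9527210190939411
scene 190 268.5 260 [342, 332, 327, 317, 302, 217, 113, 212, 268, 317, 350, 371, 511, 528, 526, 517]
scene 193 268.8 260 [338, 340, 331, 318, 305, 292, 134, 132, 233, 302, 344, 353, 174, 168, 452, 488]
scene 196 269.1 260 [342, 339, 333, 322, 308, 288, 154, 122, 219, 279, 332, 353, 238, 109, 80, 89]
scene 199 269.5 260 [340, 340, 305, 184, 142, 142, 143, 141, 186, 256, 315, 347, 346, 142, 88, 89]
10mm warmer-x = [-3.42274329  1.98100145]
side 213 376.8 370 [338, 401, 459, 475, 441, 389, 354, 340, 364, 481, 616, 676, 682, 686, 696, 702]
side 216 376.5 370 [503, 510, 519, 529, 483, 393, 342, 350, 427, 575, 672, 692, 690, 697, 701, 705]
side 219 376.3 370 [682, 693, 695, 671, 572, 416, 339, 377, 493, 628, 690, 693, 693, 690, 691, 689]
side 221 376.1 370 [671, 641, 603, 534, 439, 370, 339, 395, 539, 671, 694, 695, 692, 692, 688, 683]
10mm warmer-x = [ 3.88614751 -0.56151354]
```

```bash
python3 -c "
from cell import *
s=read_state();print(s['clock'],s['force'].round(1),s['eef_pos'].round(0));print(finish_job())"
```

```text
16.925 [ 0.3 -0.4  0.2] [593.  26. 367.]
the job is handed in; nothing more can be done
None
```

I put the large lid on the well and pressed it home, then moved the heat lever to straight up. I handed the job in at 16.9 s with the gripper open and touching nothing.

- **Lid:** Pressing with the knob gripped, the lid stopped moving at the expected home height. A second press with closed fingers on the knob met a firm stop at z = 173.1 mm under about 16 N (173 expected when home). The flange looked flush in both the scene and side pictures.
- **Lever:** The ball measured (551, −126, 174.5) mm from two views. My hinge estimates were x 548 to 552 mm and y −126 to −129 mm. In both pictures the rod follows the projected vertical to within about half a pixel. The ball measured 2.5 mm lower than the ideal 177 mm, which is close to the calibration error.
- **Disagreements:** The camera views differed by several millimetres on where the well and the held lid were. I corrected the lid's y by about 3 mm before lowering it, and it entered the well without touching the rim. One script stopped partway on a camera-model error, so one cross-check of the rim was not finished.
- **Other items:** I did not touch the small lid, loaf, knife or jam jar. I did not measure their positions again at the end.

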